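# Three circuit boards on the wrong bench stations

## Task

The three circuit boards are standing on the wrong stations: put the one with the finned heat sink in the middle of the finned cooling plate, the one with the wire-wound ring coil in the middle of the square test jig, and the one with the plain metal shielding can in the middle of the round microscope stage. Use the empty tray as the halfway place to make the swap: never lay a board on the bare bench, tip it over or let two boards touch, and do not shift the flux bottle, the solder spool or the tape roll. All boards must end upright, standing flat on their own station and at rest.

Things in the scene. Friction and masses are not known exactly. Their poses are not given: they have to be found in the camera images.
- board_sink: Green circuit board 70 (x) by 52 mm (y) on four feet, 80-170 g; origin: centre of the feet's underside, z up; board's face 9 mm up. In its middle an aluminium heat sink, upright fins along x: 36 mm long (x), 30 mm wide (y), top 37 mm above the origin; grip its flat sides across y, tips just above the board's face. Small parts at the board's ends are up to 9 mm high.
- board_coil: Green circuit board 70 (x) by 52 mm (y) on four feet, 80-170 g; origin: centre of the feet's underside, z up; board's face 9 mm up. In its middle a ring coil, copper wire on a black ring, lying flat: 40 mm in diameter, from 9 to 27 mm above the origin; grip across its diameter along y, tips just above the board's face. Small parts at the board's ends are up to 9 mm high.
- board_can: Green circuit board 70 (x) by 52 mm (y) on four feet, 80-170 g; origin: centre of the feet's underside, z up; board's face 9 mm up. In its middle a plain steel shielding can, a flat-topped box 38 mm long (x), 34 mm wide (y), top 31 mm above the origin; grip across y, tips just above the board's face. Small parts at the board's ends are up to 9 mm high.
- cooler: Cooling plate, fixed: a bare aluminium block 92 mm (x) by 88 mm (y), flat top 22 mm above its origin, with a comb of 8 fins sticking out on its +y and -y sides (110 mm over the fins). Origin at the centre of its underside, on the bench. Place of the heat-sink board.
- jig: Test jig, fixed: grey square plate 110 by 110 mm, flat top 20 mm above its origin; near each corner, 48 mm from the centre in x and y, a brass post 8 mm in diameter, 10 mm high; two rows of tiny flush brass contacts. Origin: centre of its underside, on the bench. Place of the ring-coil board.
- stage: Microscope stage, fixed: a round black disc 110 mm in diameter with a thin foot ring 120 mm across, flat top 20 mm above its origin, a flush grey disc in its middle. Origin at the centre of its underside, on the bench. Place of the shielding-can board.
- tray: Empty black square tray, fixed: 110 by 110 mm outside, 102 mm inside, floor 10 mm above its origin, low rim up to 16 mm. Origin at the centre of its underside, on the bench. The halfway place; empty at the start and at the end.
- flux_bottle: Bystander: small amber bottle with a black cap, 38 mm in diameter, 70 mm high, loose, origin at the centre of its underside.
- solder_spool: Bystander: aluminium-coloured spool standing on its flange, 52 mm in diameter, 40 mm high, loose, origin at the centre of its underside.
- tape_roll: Bystander: flat-lying yellow ring of tape, 64 mm in outer diameter, 19 mm high, loose, origin at the centre of its underside.
Things that resemble listed ones, but are neither listed nor needed, are in the scene too. Leave any blue, purple or red look-alike of the board_can alone.

How it is judged:
By the outcome, as a careful person would: the job done as asked, in the order asked, and still so for the second after the job is handed in, with the robot touching nothing.
It also fails if it takes over 122 s, if anything falls off the work surface, if the arm or the gripper's body presses on something with over 40 N, if the wrist force passes 120 N, or if a joint passes its speed limit or range.

## Robot

A 7-joint arm with a two-finger parallel gripper is mounted at the origin on the work surface. World frame = base frame: x ahead of the robot, y to its left, z up, the work surface at z = 0. Lengths are in m, angles in rad, forces in N, time in s.
With the tool pointing down it reaches from about 0.4 to 0.9 m from the base axis. Payload 5.5 kg.
Tool frame: the origin (TCP) lies at the very end of the fingers, on their centre line; the grasp point (between the pads) lies 19 mm behind it; z points along the fingers, y is the line along which they close (so a half turn about z gives the same grasp; the last joint's range is limited). The gripper opens to 92 mm and grips with 3 to 60 N. Pads are 19 mm wide; open, the fingers measure 130 mm over their backs; the gripper's body (75 mm by 190 mm) begins 47 mm behind the grasp point.
Start: joints at [1.451, 0.501, -0.427, 1.55, 0.221, 1.138, -0.21], TCP at [0.243, -0.603, 0.227] pointing down, gripper open.
Joint ranges: [-2.88, 2.88], [-0.31, 2.03], [-1.54, 1.56], [0.2, 2.42], [-1.41, 4.55], [0.19, 2.02], [-2.57, 2.57]. Speed limits (rad/s): [2.57, 2.57, 3.14, 3.14, 3.14, 3.14, 3.14].

## Interface

Orientations are given as a unit quaternion [x, y, z, w].
In Python, from rig import env gives the robot as it stands.
- The arm moves only by the tool send_rows, never from a script. Its argument "steps" is text: rows parted by semicolons, each of 5 numbers parted by spaces: the shift along the tool's x, y, z in cm, then the turn about the tool's z in rad, then the gripper command: -1 is fully open, 1 is shut, values between are in proportion. In form: tx ty tz roll grip; .... A call has exactly 5 rows; each row shifts and turns the commanded pose from where the row before left it, along the tool's axes as they then stand; what a row does not reach is not made up. A row lasts 1/8 s, in which the tool goes at most 62.5 mm and 10.7 degrees, less where a joint would pass 70% of its speed; a pose out of reach is approached as far as the arm can. A call is refused whole if a number of a shift passes 6.25 or a number of a turn 0.188, either way. A call with a gripper value outside its range is refused whole. The fingers move at their own pace and stop on an object; the grip force is fixed at half the most. Time passes only in rows, so rows that do not move let the fingers close, or fill a call up. It gives the time, the measured TCP pose, the force, the opening and the grip force at its end, in the units of the state.
- env.get_state(): the state, without advancing time (a new reading comes with each control period).
- env.snapshot(name): name is "side" or "top"; returns a dict with "frame" (480x640x3 uint8, red, green, blue), "mtx" (3x3 intrinsics, pixels), "dist" ([k1, k2, p1, p2, k3] as OpenCV has them; the pictures are not rectified), "R" (3x3) and "t" (3): a world point X has camera coordinates R X + t. Camera axes: x right, y down, z forward; pixel columns grow to the right and rows downward; lengths in m; the calibration is good to about 2 mm. A picture is of the moment at which its call begins. There is no depth.
- env.hand_in(): hands the job in; it is judged then, once.
The state is a dict: "time_s": time; "joints": joint angles; "qd": joint speeds; "effort": joint torques, N m; "tcp_pos": TCP position; "tool_rot": TCP orientation; "force": force on the tool from outside, world axes, zero at the start; "moment": the same for the moment, N m; "width": finger opening in m; "grasp_force": force on a finger pad.
Only numpy, scipy, OpenCV 4.12 (cv2) and the standard library are available. Lean on these libraries where they do the work, as an engineer would, in place of code of your own. Each camera call takes 0.05 s, during which the arm holds its last target. There are 200 camera calls.

## Working session

There is one attempt and no reset: what is moved stays moved. The work goes in short steps, Python scripts to look and compute and a tool call to move; the robot and the scene stay as the last step left them, time stands still between calls to the robot, and variables do not carry over. Pictures are saved under pics/ and viewed, at most 14 in all, crops included, and the job is handed in when it is done.

Besides the shell and the picture viewer there is one more tool, called after "Emit:" as name(argument=value, ...) on one line, values as JSON. send_rows: Moves the arm, as the interface text tells. Its arguments: {"type":"object","properties":{"steps":{"type":"string"}},"required":["steps"]}

```bash
mkdir -p pics; cat > h.py <<'E'
import numpy as np,cv2
from rig import env
def snap(n,f):
    s=env.snapshot(n); cv2.imwrite('pics/'+f,cv2.cvtColor(s['frame'],cv2.COLOR_RGB2BGR)); 
    np.savez('pics/'+f+'.npz',**{k:np.array(v) for k,v in s.items()}); return s
def ray(s,px,z):
    p=cv2.undistortPoints(np.array(px,float).reshape(-1,1,2),np.array(s['mtx'],float),np.array(s['dist'],float)).reshape(-1,2)
    R=np.array(s['R']);t=np.array(s['t']);C=-R.T@t
    d=np.c_[p,np.ones(len(p))]@R
    return C+d*((np.array(z)-C[2])/d[:,2])[:,None]
def proj(s,X):
    return cv2.projectPoints(np.array(X,float).reshape(-1,1,3),cv2.Rodrigues(np.array(s['R']))[0],np.array(s['t'],float),np.array(s['mtx'],float),np.array(s['dist'],float))[0].reshape(-1,2)
E
python3 - <<'E'
from h import *
for n in('top','side'):
    s=snap(n,n+'0.png');print(-np.array(s['R']).T@s['t'],np.array(s['R'])[2])
print(env.get_state())
E
```

```text
[0.37787379 0.02457249 1.44826899] [ 1.10149967e-01 -8.49158735e-04 -9.93914616e-01]
[0.15050182 0.50352041 0.76173481] [ 0.41245071 -0.51938704 -0.74841266]
{'time_s': 0.1, 'joints': array([ 1.45116425,  0.50176506, -0.42678722,  1.55133536,  0.2208352 ,
        1.13827743, -0.21028179]), 'qd': array([ 0.00052497, -0.00141933,  0.00143608, -0.00066587, -0.00079874,
        0.00103583,  0.0002175 ]), 'effort': array([-1.11689628e-02, -5.67872858e+01, -5.83889320e+00, -2.79911041e+01,
       -6.91160560e-02,  2.41132756e-02,  3.94120218e-05]), 'tcp_pos': array([ 0.24251939, -0.60239613,  0.22577759]), 'tool_rot': array([ 9.81729601e-01,  1.90279388e-01, -1.49981230e-04, -8.50702169e-04]), 'force': array([0.50717385, 0.17965913, 0.29684634]), 'moment': array([0.03193748, 0.01651806, 0.01857776]), 'grasp_force': 0.0, 'width': 0.091894609285951}
```

View pics/top0.png

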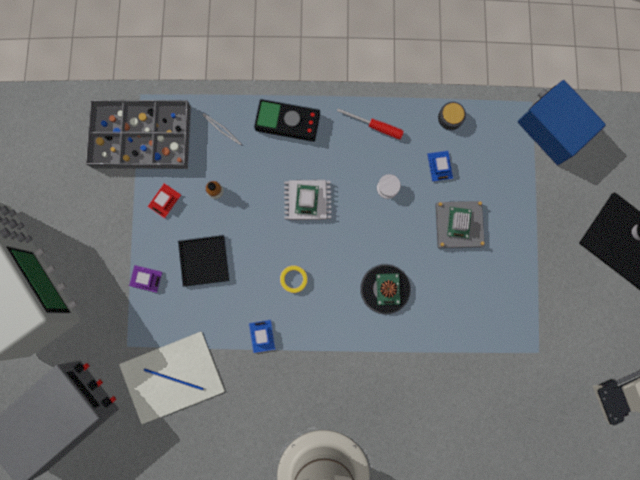

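View pics/side0.png

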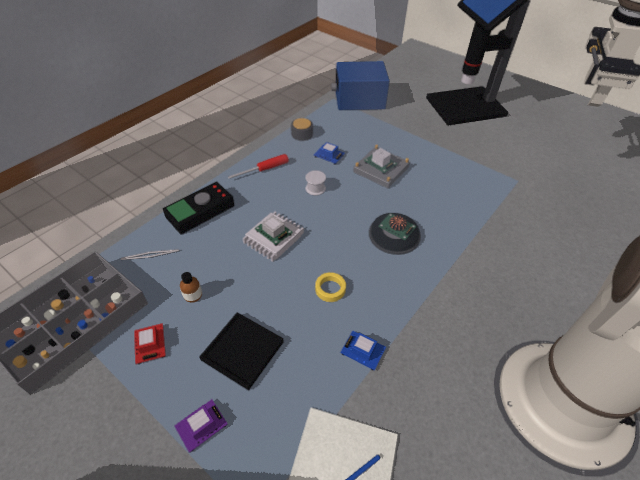

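Top view: the can board is on the cooler (309,200), the sink board on the jig (461,224) and the coil board on the stage (386,289). The empty tray is at (204,260). The red (164,200), purple (145,279) and blue (440,166; 262,336) boards are look-alikes, so the green ones are the ones meant. Bystanders are the flux bottle (213,188), spool (388,186) and tape roll (293,279). The side view agrees.

```bash
cat > m.py <<'E'
from h import *
def rects(s,mask,z,amin=150):
    out=[]
    for c in cv2.findContours(mask,cv2.RETR_EXTERNAL,cv2.CHAIN_APPROX_NONE)[0]:
        if cv2.contourArea(c)<amin: continue
        w=ray(s,c.reshape(-1,2),z)[:,:2]
        (cx,cy),(a,b),th=cv2.minAreaRect((w*1000).astype(np.float32))
        if a<b: a,b,th=b,a,th+90
        m=c.reshape(-1,2).mean(0)
        out.append((m.round(),round(cx,1),round(cy,1),round(a,1),round(b,1),round((th+90)%180-90,1)))
    return out
def green(s,k=3):
    h=cv2.cvtColor(s['frame'],cv2.COLOR_RGB2HSV)
    g=cv2.inRange(h,(55,70,30),(95,255,255)); return cv2.morphologyEx(g,cv2.MORPH_CLOSE,np.ones((k,k)))
E
python3 - <<'E'
from m import *
for n in('top','side'):
    s=dict(np.load(f'pics/{n}0.png.npz')); print(n)
    print('green',*rects(s,green(s,5),.03),sep='\n ')
    h=cv2.cvtColor(s['frame'],cv2.COLOR_RGB2HSV)
    for nm,z,m in(('black',.018,cv2.inRange(h,(0,0,0),(180,255,55))),('lowsat',.021,cv2.morphologyEx(cv2.inRange(h,(0,0,70),(180,35,255)),cv2.MORPH_OPEN,np.ones((3,3))))):
        print(nm,*[r for r in rects(s,m,z,300) if 60<r[3]<160 and r[1]<950],sep='\n ')
s=dict(np.load('pics/top0.png.npz'));r=dict(np.load('pics/side0.png.npz'))
f=lambda im,x,y:cv2.resize(im['frame'][y-33:y+33,x-33:x+33],(264,264),interpolation=cv2.INTER_CUBIC)
a=np.vstack([np.hstack([f(s,309,200),f(s,461,224),f(s,386,289)]),np.hstack([f(r,274,233),f(r,381,163),f(r,396,230)])])
cv2.imwrite('pics/crop1.png',a[:,:,::-1])
E
```

```text
top
green
 (array([388., 290.]), 438.5, -150.6, 93.0, 67.8, 2.9)
 (array([ 39., 280.]), 445.2, 682.5, 192.4, 42.7, 36.2)
 (array([457., 222.]), 597.7, -314.4, 67.5, 50.2, -6.8)
 (array([307., 199.]), 645.7, 46.9, 64.2, 46.7, -3.8)
 (array([268., 114.]), 852.0, 143.1, 64.6, 50.8, -10.5)
black
 (array([613., 401.]), 178.1, -694.0, 103.1, 63.5, 21.2)
 (array([386., 289.]), 438.5, -142.1, 110.3, 109.7, 67.4)
 (array([203., 261.]), 497.3, 287.6, 109.0, 107.8, -81.7)
 (array([287., 120.]), 841.7, 98.4, 149.8, 80.6, 80.3)
lowsat
 (array([324., 472.]), 19.7, -3.2, 121.5, 41.4, -89.1)
side
green
 (array([181., 210.]), 856.6, 139.8, 61.9, 48.3, -10.9)
black
 (array([242., 350.]), 494.4, 292.5, 114.4, 113.6, 8.2)
 (array([396., 231.]), 436.2, -138.2, 115.2, 109.2, -50.2)
 (array([196., 209.]), 842.2, 96.8, 159.5, 104.2, 79.8)
lowsat
 (array([273., 235.]), 642.6, 51.9, 122.9, 107.3, -88.2)
 (array([315., 182.]), 682.9, -146.8, 95.5, 51.9, -49.9)
 (array([381., 167.]), 590.0, -309.9, 133.0, 120.7, -88.5)
```

View pics/crop1.png

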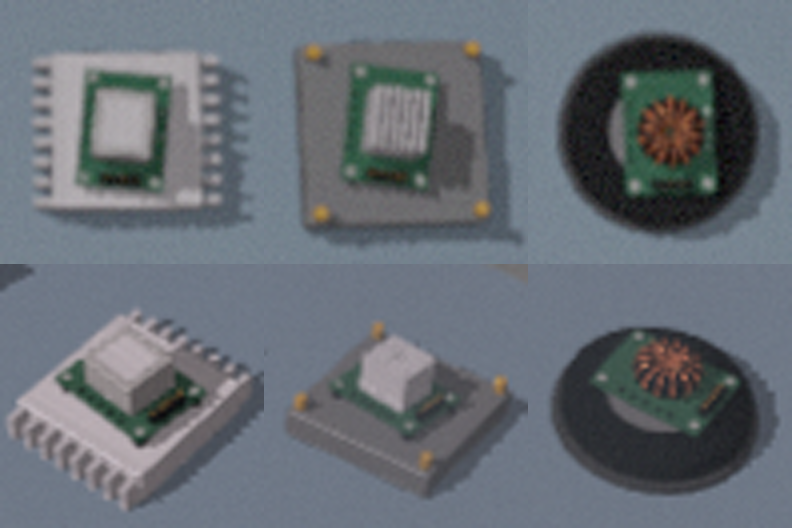

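Crop: left, a plain flat-topped can on the cooler; centre, a finned sink on the jig; right, a ring coil on the stage. All three identities are confirmed. Next I turn the corner pixels read from this crop into positions.

```bash
python3 - <<'E'
from m import *
s=dict(np.load('pics/top0.png.npz'))
def P(nm,o,c,z):
    px=np.array(o)+np.array(c)/4-.375
    w=ray(s,px,z)[:,:2]*1000
    e=[np.linalg.norm(w[i]-w[i-1]).round(1) for i in range(4)]
    v=(w[0]+w[1]-w[2]-w[3]); print(nm,w.mean(0).round(1),e,'yaw',np.degrees(np.arctan2(v[1],v[0])).round(1))
# tl,tr,br,bl
P('can',(276,167),[(92,70),(172,77),(163,190),(80,185)],.031)
P('sink',(428,191),[(86,65),(176,70),(161,188),(79,181)],.029)
P('coil',(353,256),[(94,73),(187,71),(189,190),(99,193)],.029)
P('jigposts',(428,191),[(50,52),(209,47),(218,209),(57,213)],.03)
P('cooler',(276,167),[(50,52),(200,52),(203,207),(50,207)],.022)
h=cv2.cvtColor(s['frame'],cv2.COLOR_RGB2HSV)
cop=cv2.inRange(h,(3,80,60),(18,255,255)); sub=np.zeros_like(cop);sub[275:302,375:402]=cop[275:302,375:402]
print('coil',rects(s,cv2.morphologyEx(sub,cv2.MORPH_CLOSE,np.ones((5,5))),.045,50))
for nm,z,(x,y) in(('can',.053,(308,198)),('sink',.057,(460,222))):
    b=np.zeros_like(cop); b[y-16:y+16,x-11:x+11]=cv2.inRange(h,(0,0,135),(180,60,255))[y-16:y+16,x-11:x+11]
    print(nm,rects(s,cv2.morphologyEx(b,cv2.MORPH_CLOSE,np.ones((5,5))),z,50))
R=__import__('scipy.spatial.transform',fromlist=['x']).Rotation.from_quat(env.get_state()['tool_rot']).as_matrix();print(R.round(3))
E
```

```text
can [645.4  45.1] [np.float64(69.1), np.float64(47.4), np.float64(67.7), np.float64(48.8)] yaw -4.1
sink [ 597.8 -314.1] [np.float64(69.5), np.float64(54.1), np.float64(71.4), np.float64(49.0)] yaw -6.0
coil [ 438.7 -146.5] [np.float64(69.6), np.float64(54.3), np.float64(69.1), np.float64(52.4)] yaw 2.0
jigposts [ 595.3 -318.7] [np.float64(95.8), np.float64(95.8), np.float64(96.9), np.float64(96.2)] yaw 2.2
cooler [647.8  45.9] [np.float64(93.3), np.float64(89.2), np.float64(93.3), np.float64(90.2)] yaw 1.6
coil [(array([388., 289.]), 438.1, -145.3, 37.4, 35.1, -13.7)]
can [(array([306., 197.]), 646.1, 47.5, 35.1, 32.3, -4.8)]
sink [(array([461., 220.]), 598.5, -312.1, 32.9, 32.7, 89.2)]
[[ 0.928  0.374 -0.001]
 [ 0.374 -0.928  0.002]
 [ 0.    -0.002 -1.   ]]
```

```bash
cat > go.py <<'E'
# usage: go.py x y z(mm) yaw(deg): remaining shift in tool axes (cm) after the roll is done
import sys; from h import *
from scipy.spatial.transform import Rotation as Ro
s=env.get_state();R=Ro.from_quat(s['tool_rot']).as_matrix();x,y,z,yaw=map(float,sys.argv[1:5])
cur=np.degrees(np.arctan2(R[1,0],R[0,0]));a=np.radians(yaw)
d=np.array([x,y,z])/10-s['tcp_pos']*100
print('t%.2f tcp'%s['time_s'],(s['tcp_pos']*1000).round(1),'yaw %.1f'%cur,'width %.1f'%(s['width']*1000))
print('roll %.3f'%np.radians(cur-yaw),'then tx %.2f ty %.2f tz %.2f'%(np.cos(a)*d[0]+np.sin(a)*d[1],np.sin(a)*d[0]-np.cos(a)*d[1],-d[2]))
E
```

Emit:
send_rows(steps="0 0 0 0.152 -0.4; 0 0 0 0.152 -0.4; 0 0 0 0.153 -0.4; 2 -3 0 0 -0.4; 2.5 -5 0 0 -0.4")

```text
time_s: 0.72
tcp_pos: [0.2928, -0.5269, 0.2259]
tool_rot: [0.999, -0.039, -0.0, -0.0]
force: [0.8, 1.3, 0.1]
width: 0.0641
grasp_force: 0.0
```

Emit:
send_rows(steps="2.5 -5 0 0 -0.4; 2.5 -5 0 0 -0.4; 2.5 -5 0 0 -0.4; 2.5 -5 0 0 -0.4; 2.5 -5 0 0 -0.4")

```text
time_s: 1.35
tcp_pos: [0.4373, -0.2847, 0.2266]
tool_rot: [0.999, -0.037, -0.0, 0.0]
force: [1.2, -0.4, 0.5]
width: 0.0643
grasp_force: 0.0
```

Emit:
send_rows(steps="2.5 -5 0 0 -0.4; 2.5 -5 0 0 -0.4; 2.5 -5 0 0 -0.4; 2.5 -5 0 0 -0.4; 2.5 -4 0 0 -0.4")

```text
time_s: 1.98
tcp_pos: [0.5797, -0.054, 0.2265]
tool_rot: [0.999, -0.036, -0.0, -0.0]
force: [0.2, -1.4, -0.9]
width: 0.064
grasp_force: 0.0
```

```bash
python3 go.py 645.7 46.3 130 -4.3
```

```text
t1.98 tcp [579.7 -54.  226.5] yaw -4.2 width 64.0
roll 0.002 then tx 5.83 ty -10.49 tz 9.65
```

Emit:
send_rows(steps="2 -3 1.5 0 -0.4; 2 -3 2 0 -0.4; 1.2 -2 2 0 -0.4; 0 -1 2 0 -0.4; 0 0 0 0 -0.4")

```text
time_s: 2.6
tcp_pos: [0.6355, 0.0299, 0.1494]
tool_rot: [0.999, -0.036, -0.002, 0.0]
force: [-0.8, -0.9, 0.3]
width: 0.0639
grasp_force: 0.0
```

```bash
python3 go.py 645.7 46.3 130 -4.3
```

```text
t2.60 tcp [635.5  29.9 149.4] yaw -4.2 width 63.9
roll 0.002 then tx 0.90 ty -1.71 tz 1.94
```

Emit:
send_rows(steps="0.5 -0.9 2 0 -0.4; 0.4 -0.8 2 0 -0.4; 0 0 2 0 -0.4; 0 0 0 0 -0.4; 0 0 0 0 -0.4")

```text
time_s: 3.22
tcp_pos: [0.6481, 0.0456, 0.0918]
tool_rot: [0.999, -0.037, -0.0, 0.0]
force: [-0.2, 0.1, 0.1]
width: 0.0647
grasp_force: 0.0
```

```bash
python3 go.py 645.7 46.3 34 -4.3; python3 - <<'E'
from h import *
s=snap('side','a.png');p=proj(s,env.get_state()['tcp_pos'])[0].astype(int);print(p)
x,y=p; y=max(y,100)
cv2.imwrite('pics/a_c.png',cv2.resize(s['frame'][y-80:y+80,x-100:x+100],(800,640)[:1]+(600,))[:,:,::-1])
E
```

```text
t3.23 tcp [648.1  45.6  91.8] yaw -4.3 width 64.7
roll 0.001 then tx -0.25 ty -0.05 tz 5.78
[270 209]
```

View pics/a_c.png

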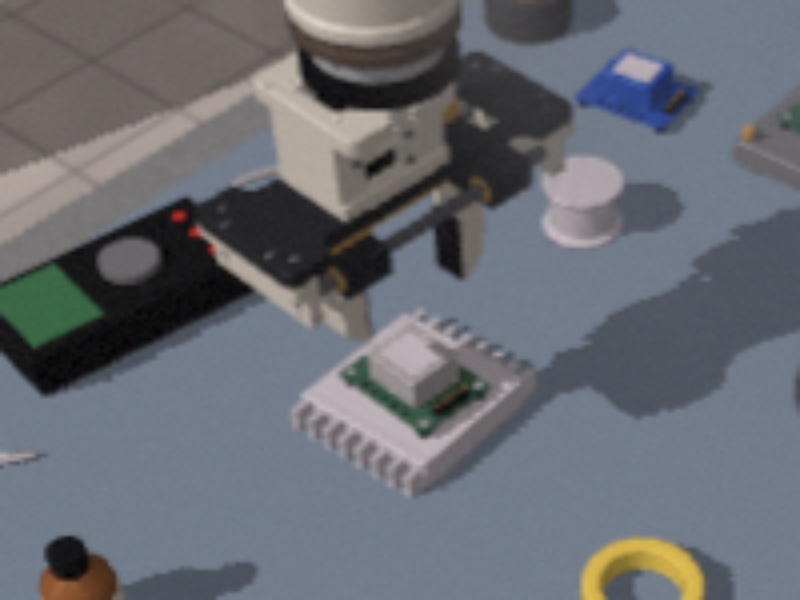

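Crop: the gripper hangs above the can board (crop ~415,365), its tips around (350,320) and (460,260), so it straddles the can across y. Descend and grip.

Emit:
send_rows(steps="-0.2 0 2 0 -0.4; 0 0 2 0 -0.4; 0 0 1.2 0 -0.4; 0 0 0.5 0 -0.4; 0 0 0 0 -0.4")

```text
time_s: 3.9
tcp_pos: [0.6458, 0.0461, 0.0342]
tool_rot: [0.999, -0.037, -0.0, -0.0]
force: [0.1, 0.4, 0.6]
width: 0.0648
grasp_force: 0.0
```

```bash
python3 go.py 645.7 46.3 34 -4.3
```

```text
t3.90 tcp [645.8  46.1  34.2] yaw -4.2 width 64.8
roll 0.001 then tx -0.02 ty -0.02 tz 0.02
```

Emit:
send_rows(steps="0 0 0 0 0.1; 0 0 0 0 0.5; 0 0 0 0 1; 0 0 0 0 1; 0 0 0 0 1")

```text
time_s: 4.53
tcp_pos: [0.6464, 0.0462, 0.0352]
tool_rot: [0.999, -0.037, 0.0, -0.0]
force: [0.2, 1.5, 2.8]
width: 0.0334
grasp_force: 30.0
```

Emit:
send_rows(steps="0 0 -0.5 0 1; 0 0 -2 0 1; 0 0 -3 0 1; 0 0 -3 0 1; 0 0 0 0 1")

```text
time_s: 5.15
tcp_pos: [0.6485, 0.0464, 0.1238]
tool_rot: [0.999, -0.037, 0.003, -0.0]
force: [0.3, 0.4, -1.7]
width: 0.0338
grasp_force: 30.0
```

```bash
python3 go.py 497.3 287.6 120 8.3
```

```text
t5.15 tcp [648.5  46.4 123.8] yaw -4.3 width 33.8
roll -0.219 then tx -11.48 ty -26.05 tz 0.38
```

Emit:
send_rows(steps="0 0 0 -0.109 1; 0 0 0 -0.11 1; -1 -2.3 0 0 1; -2 -4.5 0 0 1; -2 -4.5 0 0 1")

```text
time_s: 5.78
tcp_pos: [0.579, 0.1509, 0.1189]
tool_rot: [0.997, 0.072, -0.001, 0.0]
force: [0.0, 0.9, -0.9]
width: 0.0336
grasp_force: 30.0
```

Emit:
send_rows(steps="-2 -4.5 0 0 1; -2 -4.5 0 0 1; -1.6 -3.6 0 0 1; -0.8 -2 0 0 1; 0 0 0 0 1")

```text
time_s: 6.4
tcp_pos: [0.494, 0.2875, 0.1194]
tool_rot: [0.997, 0.074, -0.001, -0.0]
force: [0.7, -0.1, -1.1]
width: 0.0336
grasp_force: 30.0
```

```bash
python3 go.py 497.3 287.6 120 8.3
```

```text
t6.40 tcp [494.  287.5 119.4] yaw 8.5 width 33.6
roll 0.004 then tx 0.33 ty 0.04 tz -0.06
```

Emit:
send_rows(steps="0.3 0 2 0 1; 0 0 3 0 1; 0 0 2.5 0 1; 0 0 1 0 1; 0 0 0.3 0 1")

```text
time_s: 7.02
tcp_pos: [0.4989, 0.285, 0.0305]
tool_rot: [0.997, 0.072, -0.001, 0.0]
force: [0.4, 0.3, -1.2]
width: 0.0338
grasp_force: 30.0
```

Emit:
send_rows(steps="0 0 0 0 1; 0 0 0.2 0 1; 0 0 0.2 0 1; 0 0 0.2 0 1; 0 0 0 0 1")

```text
time_s: 7.65
tcp_pos: [0.4987, 0.2862, 0.0257]
tool_rot: [0.997, 0.072, -0.0, 0.0]
force: [0.3, -0.3, -1.3]
width: 0.034
grasp_force: 30.0
```

```bash
python3 go.py 497.3 287.6 23 8.3
```

```text
t7.65 tcp [498.7 286.2  25.7] yaw 8.3 width 34.0
roll 0.000 then tx -0.12 ty -0.16 tz 0.27
```

Emit:
send_rows(steps="0 0 0.1 0 1; 0 0 0.1 0 1; 0 0 0.1 0 1; 0 0 0 0 1; 0 0 0 0 1")

```text
time_s: 8.28
tcp_pos: [0.4988, 0.2862, 0.0231]
tool_rot: [0.997, 0.072, 0.0, 0.0]
force: [-2.4, -0.9, 6.3]
width: 0.0335
grasp_force: 30.0
```

Emit:
send_rows(steps="0 0 0 0 0.15; 0 0 0 0 0; 0 0 0 0 -0.4; 0 0 0 0 -0.4; 0 0 0 0 -0.4")

```text
time_s: 8.9
tcp_pos: [0.4988, 0.2863, 0.0227]
tool_rot: [0.997, 0.072, -0.0, -0.0]
force: [-0.2, 0.3, -0.6]
width: 0.0637
grasp_force: 0.0
```

Emit:
send_rows(steps="0 0 -1.5 0 -0.4; 0 0 -3 0 -0.4; 0 0 -4 0 -0.4; 0 0 -4 0 -0.4; 0 0 0 0 -0.4")

```text
time_s: 9.52
tcp_pos: [0.5011, 0.2881, 0.1524]
tool_rot: [0.997, 0.072, 0.004, -0.001]
force: [0.2, -0.1, 0.2]
width: 0.0641
grasp_force: 0.0
```

```bash
python3 go.py 598.3 -313.3 130 -6.3
```

```text
t9.53 tcp [501.1 288.1 152.4] yaw 8.3 width 64.1
roll 0.255 then tx 16.26 ty 58.71 tz 2.24
```

Emit:
send_rows(steps="0 0 0 0.127 -0.4; 0 0 0 0.128 -0.4; 0.7 2.5 0 0 -0.4; 1.4 5 0 0 -0.4; 1.4 5 0 0 -0.4")

```text
time_s: 10.15
tcp_pos: [0.5195, 0.1571, 0.1476]
tool_rot: [0.999, -0.054, -0.0, 0.0]
force: [1.5, -0.6, 0.2]
width: 0.0642
grasp_force: 0.0
```

Emit:
send_rows(steps="1.4 5 0 0 -0.4; 1.4 5 0 0 -0.4; 1.4 5 0 0 -0.4; 1.4 5 0 0 -0.4; 1.4 5 0 0 -0.4")

```text
time_s: 10.78
tcp_pos: [0.5616, -0.0997, 0.1477]
tool_rot: [0.998, -0.055, -0.0, -0.0]
force: [0.6, 0.9, -0.5]
width: 0.0645
grasp_force: 0.0
```

Emit:
send_rows(steps="1.4 5 0 0 -0.4; 1.4 5 0 0 -0.4; 1.4 5 0 0 -0.4; 1 4 0 0 -0.4; 0 0 0 0 -0.4")

```text
time_s: 11.4
tcp_pos: [0.5911, -0.2981, 0.1468]
tool_rot: [0.998, -0.059, -0.001, 0.001]
force: [0.4, 0.8, -1.2]
width: 0.0642
grasp_force: 0.0
```

```bash
python3 go.py 598.3 -313.3 100 -6.3
```

```text
t11.40 tcp [ 591.1 -298.1  146.8] yaw -6.7 width 64.2
roll -0.007 then tx 0.88 ty 1.43 tz 4.68
```

Emit:
send_rows(steps="0.5 0.8 1 -0.007 -0.4; 0.3 0.6 2 0 -0.4; 0 0 1.7 0 -0.4; 0 0 0 0 -0.4; 0 0 0 0 -0.4")

```text
time_s: 12.02
tcp_pos: [0.5994, -0.3066, 0.1007]
tool_rot: [0.999, -0.051, -0.0, -0.0]
force: [0.4, 0.8, 1.4]
width: 0.0644
grasp_force: 0.0
```

```bash
python3 go.py 598.3 -313.3 32.5 -6.3; python3 - <<'E'
from h import *
s=snap('side','b.png')
a=np.hstack([cv2.resize(s['frame'][90:230,300:440],(400,400)),cv2.resize(s['frame'][300:400,190:290],(400,400))])
cv2.imwrite('pics/b_c.png',a[:,:,::-1])
E
```

```text
t12.03 tcp [ 599.4 -306.6  100.7] yaw -5.9 width 64.4
roll 0.008 then tx -0.04 ty 0.68 tz 6.82
```

View pics/b_c.png

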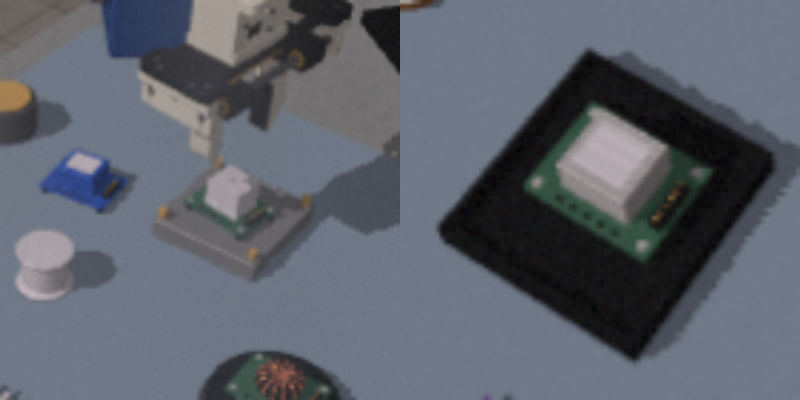

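The can board sits flat in the tray (right half, ~620,185). The gripper is above the sink board (left half, ~232,195). Correct by 7 mm in y and descend.

Emit:
send_rows(steps="0 0.4 1 0.007 -0.4; 0 0.3 2 0 -0.4; 0 0 2 0 -0.4; 0 0 0 0 -0.4; 0 0 0 0 -0.4")

```text
time_s: 12.7
tcp_pos: [0.5986, -0.314, 0.0504]
tool_rot: [0.998, -0.055, -0.0, -0.0]
force: [0.0, 0.2, -0.2]
width: 0.0643
grasp_force: 0.0
```

```bash
python3 go.py 598.3 -313.3 32.5 -6.3
```

```text
t12.70 tcp [ 598.6 -314.    50.4] yaw -6.3 width 64.3
roll 0.000 then tx -0.04 ty -0.06 tz 1.79
```

Emit:
send_rows(steps="0 0 1 0 -0.4; 0 0 0.7 0 -0.4; 0 0 0 0 -0.4; 0 0 0 0 0.1; 0 0 0 0 0.5")

```text
time_s: 13.32
tcp_pos: [0.5987, -0.3144, 0.0341]
tool_rot: [0.998, -0.055, 0.0, 0.0]
force: [0.3, -0.9, 0.0]
width: 0.0487
grasp_force: 0.0
```

Emit:
send_rows(steps="0 0 0 0 1; 0 0 0 0 1; 0 0 0 0 1; 0 0 0 0 1; 0 0 -0.5 0 1")

```text
time_s: 13.95
tcp_pos: [0.5977, -0.3142, 0.0382]
tool_rot: [0.998, -0.055, -0.001, -0.0]
force: [-0.7, -0.2, -1.7]
width: 0.0297
grasp_force: 30.0
```

Emit:
send_rows(steps="0 0 -2 0 1; 0 0 -3 0 1; 0 0 -3 0 1; 0 0 -1.5 0 1; 0 0 0 0 1")

```text
time_s: 14.58
tcp_pos: [0.5994, -0.3149, 0.1356]
tool_rot: [0.998, -0.055, 0.001, 0.001]
force: [-0.3, -0.2, -2.7]
width: 0.0299
grasp_force: 30.0
```

```bash
python3 go.py 647.8 46 130 1.6
```

```text
t14.57 tcp [ 599.4 -314.9  135.6] yaw -6.3 width 29.9
roll -0.138 then tx 5.85 ty -35.94 tz 0.56
```

Emit:
send_rows(steps="0 0 0 -0.138 1; 0.4 -2.5 0 0 1; 0.8 -5 0 0 1; 0.8 -5 0 0 1; 0.8 -5 0 0 1")

```text
time_s: 15.2
tcp_pos: [0.6205, -0.1371, 0.1322]
tool_rot: [1.0, 0.014, -0.001, -0.0]
force: [0.5, 0.1, -1.6]
width: 0.03
grasp_force: 30.0
```

Emit:
send_rows(steps="0.8 -5 0 0 1; 0.8 -5 0 0 1; 0.7 -4.5 0 0 1; 0.4 -2.5 0 0 1; 0 0 0 0 1")

```text
time_s: 15.82
tcp_pos: [0.6427, 0.0359, 0.1325]
tool_rot: [1.0, 0.017, -0.001, -0.001]
force: [-0.3, -1.0, -1.7]
width: 0.0299
grasp_force: 30.0
```

```bash
python3 go.py 647.8 46 36 1.6
```

```text
t15.82 tcp [642.7  35.9 132.5] yaw 1.9 width 29.9
roll 0.005 then tx 0.54 ty -0.99 tz 9.65
```

Emit:
send_rows(steps="0.3 -0.6 2 0.005 1; 0.2 -0.4 3 0 1; 0 0 2 0 1; 0 0 0.5 0 1; 0 0 0 0 1")

```text
time_s: 16.45
tcp_pos: [0.6485, 0.0415, 0.0584]
tool_rot: [1.0, 0.011, -0.0, 0.0]
force: [-0.7, -0.2, -1.2]
width: 0.0294
grasp_force: 30.0
```

```bash
python3 go.py 647.8 46 36 1.6
```

```text
t16.45 tcp [648.5  41.5  58.4] yaw 1.3 width 29.4
roll -0.006 then tx -0.06 ty -0.45 tz 2.24
```

Emit:
send_rows(steps="0 -0.4 1 -0.005 1; 0 0 0.6 0 1; 0 0 0 0 1; 0 0 0.2 0 1; 0 0 0 0 1")

```text
time_s: 17.08
tcp_pos: [0.6485, 0.0461, 0.0408]
tool_rot: [1.0, 0.014, 0.0, 0.0]
force: [-0.5, -0.8, -2.3]
width: 0.0297
grasp_force: 30.0
```

```bash
python3 go.py 647.8 46 35 1.6
```

```text
t17.07 tcp [648.5  46.1  40.8] yaw 1.6 width 29.7
roll -0.000 then tx -0.07 ty 0.01 tz 0.58
```

Emit:
send_rows(steps="0 0 0.2 0 1; 0 0 0.15 0 1; 0 0 0.1 0 1; 0 0 0.1 0 1; 0 0 0 0 1")

```text
time_s: 17.7
tcp_pos: [0.6484, 0.0461, 0.0359]
tool_rot: [1.0, 0.014, -0.0, 0.0]
force: [-1.8, -0.2, 4.5]
width: 0.0294
grasp_force: 30.0
```

Contact. Release, rise and look.

Emit:
send_rows(steps="0 0 0 0 0.15; 0 0 0 0 0; 0 0 0 0 -0.4; 0 0 0 0 -0.4; 0 0 0 0 -0.4")

```text
time_s: 18.32
tcp_pos: [0.6485, 0.0462, 0.0352]
tool_rot: [1.0, 0.014, 0.0, -0.0]
force: [-0.4, 0.1, -0.1]
width: 0.0639
grasp_force: 0.0
```

Emit:
send_rows(steps="0 0 -1.5 0 -0.4; 0 0 -3 0 -0.4; 0 0 -4 0 -0.4; 0 0 -2 0 -0.4; 0 0 0 0 -0.4")

```text
time_s: 18.95
tcp_pos: [0.6499, 0.0463, 0.1424]
tool_rot: [1.0, 0.014, 0.002, 0.0]
force: [-0.4, -0.9, -0.7]
width: 0.0642
grasp_force: 0.0
```

```bash
python3 go.py 438.5 -145.8 130 2
```

```text
t18.95 tcp [649.9  46.3 142.4] yaw 1.6 width 64.2
roll -0.007 then tx -21.79 ty 18.46 tz 1.24
```

Emit:
send_rows(steps="-2 1.7 0 -0.007 -0.4; -3.6 3 0 0 -0.4; -3.6 3 0 0 -0.4; -3.6 3 0 0 -0.4; -3.6 3 0 0 -0.4")

```text
time_s: 19.58
tcp_pos: [0.4867, -0.0973, 0.1387]
tool_rot: [1.0, 0.017, -0.001, -0.0]
force: [-0.7, -0.7, -0.1]
width: 0.0645
grasp_force: 0.0
```

Emit:
send_rows(steps="-3.6 3 0 0 -0.4; -1.7 1.7 1 0 -0.4; 0 0 2 0 -0.4; 0 0 1 0 -0.4; 0 0 0 0 -0.4")

```text
time_s: 20.2
tcp_pos: [0.437, -0.1443, 0.099]
tool_rot: [1.0, 0.018, -0.001, -0.001]
force: [0.8, -0.1, 0.5]
width: 0.064
grasp_force: 0.0
```

```bash
python3 go.py 438.5 -145.8 32.5 2; python3 - <<'E'
from h import *
s=snap('side','c.png')
a=np.hstack([cv2.resize(s['frame'][130:270,320:460],(400,400)),cv2.resize(s['frame'][180:280,225:325],(400,400))])
cv2.imwrite('pics/c_c.png',a[:,:,::-1])
E
```

```text
t20.20 tcp [ 437.  -144.3   99. ] yaw 2.0 width 64.0
roll 0.001 then tx 0.15 ty 0.15 tz 6.65
```

View pics/c_c.png

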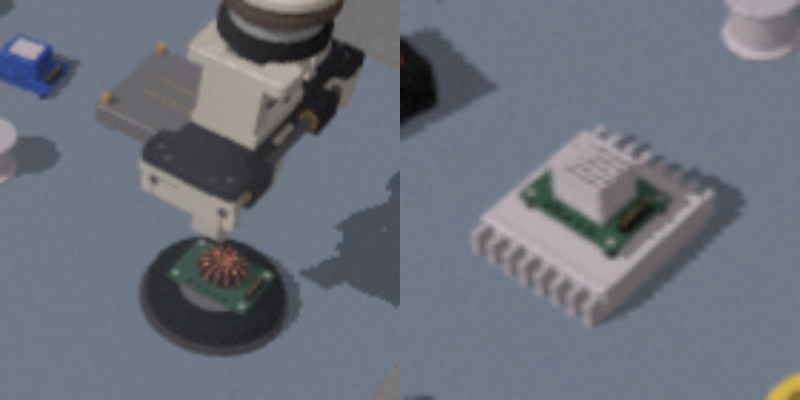

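The sink board sits flat and centred on the cooler (right half, ~600,200). The gripper is above the coil (left half, ~222,265) and the jig is empty. Descend.

Emit:
send_rows(steps="0.1 0.1 2 0 -0.4; 0 0 2.5 0 -0.4; 0 0 1.4 0 -0.4; 0 0 0.4 0 -0.4; 0 0 0 0 -0.4")

```text
time_s: 20.88
tcp_pos: [0.4393, -0.146, 0.0375]
tool_rot: [1.0, 0.018, 0.0, 0.0]
force: [0.1, -0.3, -0.2]
width: 0.0642
grasp_force: 0.0
```

```bash
python3 go.py 438.5 -145.8 32.5 2
```

```text
t20.88 tcp [ 439.3 -146.    37.5] yaw 2.0 width 64.2
roll 0.000 then tx -0.08 ty -0.02 tz 0.50
```

Emit:
send_rows(steps="0 0 0.5 0 -0.4; 0 0 0 0 -0.4; 0 0 0 0 0.1; 0 0 0 0 0.5; 0 0 0 0 1")

```text
time_s: 21.5
tcp_pos: [0.439, -0.1459, 0.0323]
tool_rot: [1.0, 0.017, 0.0, -0.0]
force: [-0.2, 0.0, 0.7]
width: 0.0389
grasp_force: 30.2
```

Emit:
send_rows(steps="0 0 0 0 1; 0 0 0 0 1; 0 0 0 0 1; 0 0 -0.3 0 1; 0 0 -0.7 0 1")

```text
time_s: 22.12
tcp_pos: [0.4384, -0.1461, 0.0421]
tool_rot: [1.0, 0.017, -0.001, -0.0]
force: [0.1, -0.5, -1.0]
width: 0.0388
grasp_force: 30.0
```

Emit:
send_rows(steps="0 0 -2 0 1; 0 0 -3 0 1; 0 0 -3 0 1; 0 0 -1.5 0 1; 0 0 0 0 1")

```text
time_s: 22.75
tcp_pos: [0.4395, -0.1466, 0.1381]
tool_rot: [1.0, 0.017, 0.001, 0.001]
force: [0.2, 0.5, -1.4]
width: 0.0395
grasp_force: 30.0
```

```bash
python3 go.py 595.3 -318.7 130 2.2
```

```text
t22.75 tcp [ 439.5 -146.6  138.1] yaw 2.0 width 39.5
roll -0.004 then tx 14.90 ty 17.80 tz 0.81
```

Emit:
send_rows(steps="1.5 1.8 0 -0.004 1; 3.3 4 0 0 1; 3.3 4 0 0 1; 3.3 4 0 0 1; 2.5 2.9 0 0 1")

```text
time_s: 23.38
tcp_pos: [0.5842, -0.3095, 0.1347]
tool_rot: [1.0, 0.019, -0.001, -0.0]
force: [0.9, 0.4, -1.6]
width: 0.0389
grasp_force: 30.0
```

Emit:
send_rows(steps="1 1 1 0 1; 0 0 2 0 1; 0 0 2 0 1; 0 0 0 0 1; 0 0 0 0 1")

```text
time_s: 24.0
tcp_pos: [0.5945, -0.3166, 0.0874]
tool_rot: [1.0, 0.02, -0.0, -0.0]
force: [0.8, -1.0, -1.4]
width: 0.0389
grasp_force: 30.0
```

```bash
python3 go.py 595.3 -318.7 34 2.2; python3 - <<'E'
from h import *
s=snap('top','d.png')
s0=cv2.resize(s['frame'][150:300,380:540],(800,600),interpolation=cv2.INTER_CUBIC)
s2=env.snapshot('side')['frame'][90:240,290:440]
cv2.imwrite('pics/d_c.png',np.hstack([cv2.resize(s['frame'][150:300,390:540],(400,400)),cv2.resize(s2,(400,400))])[:,:,::-1])
E
```

```text
t24.00 tcp [ 594.5 -316.6   87.4] yaw 2.3 width 38.9
roll 0.001 then tx 0.07 ty 0.22 tz 5.34
```

View pics/d_c.png

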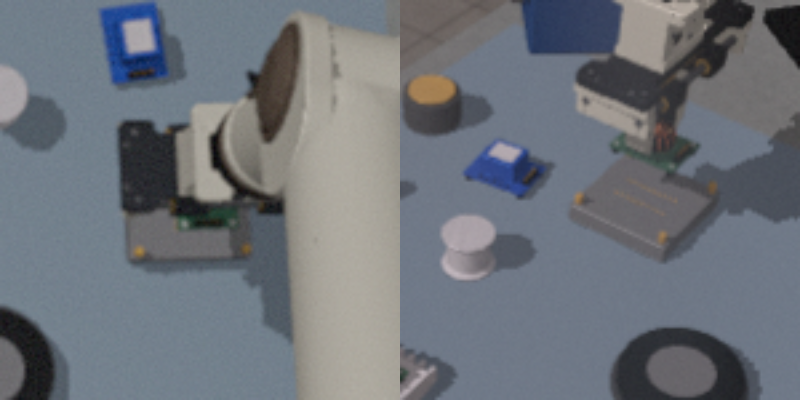

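The side view (right half) shows the coil board held level (~655,148) above the empty jig (~645,205). Lower it.

Emit:
send_rows(steps="0.1 0.2 1 0 1; 0 0 2 0 1; 0 0 1.3 0 1; 0 0 0.3 0 1; 0 0 0 0 1")

```text
time_s: 24.72
tcp_pos: [0.5956, -0.3189, 0.0407]
tool_rot: [1.0, 0.019, -0.0, -0.0]
force: [-0.7, -0.2, -1.1]
width: 0.0393
grasp_force: 30.0
```

```bash
python3 go.py 595.3 -318.7 33 2.2
```

```text
t24.73 tcp [ 595.6 -318.9   40.7] yaw 2.2 width 39.3
roll 0.001 then tx -0.03 ty -0.02 tz 0.77
```

Emit:
send_rows(steps="0 0 0.3 0 1; 0 0 0.2 0 1; 0 0 0.15 0 1; 0 0 0.1 0 1; 0 0 0 0 1")

```text
time_s: 25.35
tcp_pos: [0.5957, -0.3192, 0.0337]
tool_rot: [1.0, 0.019, -0.0, -0.0]
force: [0.1, -0.2, -1.8]
width: 0.0393
grasp_force: 30.0
```

Emit:
send_rows(steps="0 0 0.1 0 1; 0 0 0.1 0 1; 0 0 0 0 1; 0 0 0 0 1; 0 0 0 0 1")

```text
time_s: 25.98
tcp_pos: [0.5958, -0.3193, 0.0324]
tool_rot: [1.0, 0.019, 0.0, 0.0]
force: [-2.5, 1.0, 5.1]
width: 0.0393
grasp_force: 30.0
```

Emit:
send_rows(steps="0 0 0 0 0.05; 0 0 0 0 -0.1; 0 0 0 0 -0.4; 0 0 0 0 -0.4; 0 0 0 0 -0.4")

```text
time_s: 26.6
tcp_pos: [0.5957, -0.3192, 0.0316]
tool_rot: [1.0, 0.019, -0.0, -0.0]
force: [-0.8, 0.4, 0.6]
width: 0.064
grasp_force: 0.0
```

Emit:
send_rows(steps="0 0 -1.5 0 -0.4; 0 0 -3 0 -0.4; 0 0 -4 0 -0.4; 0 0 -3 0 -0.4; 0 0 0 0 -0.4")

```text
time_s: 27.22
tcp_pos: [0.5982, -0.3201, 0.1513]
tool_rot: [1.0, 0.019, 0.003, 0.002]
force: [0.2, 0.3, 0.1]
width: 0.0646
grasp_force: 0.0
```

```bash
python3 go.py 498.8 286.2 130 8.3
```

```text
t27.23 tcp [ 598.2 -320.1  151.3] yaw 2.2 width 64.6
roll -0.106 then tx -1.08 ty -61.43 tz 2.13
```

Emit:
send_rows(steps="0 0 0 -0.106 -0.4; -0.1 -3 0 0 -0.4; -0.1 -5 0 0 -0.4; -0.1 -5 0 0 -0.4; -0.1 -5 0 0 -0.4")

```text
time_s: 27.85
tcp_pos: [0.5648, -0.1401, 0.1462]
tool_rot: [0.997, 0.072, -0.0, -0.0]
force: [0.5, -0.3, 0.0]
width: 0.0643
grasp_force: 0.0
```

Emit:
send_rows(steps="-0.1 -5 0 0 -0.4; -0.1 -5 0 0 -0.4; -0.1 -5 0 0 -0.4; -0.1 -5 0 0 -0.4; -0.1 -5 0 0 -0.4")

```text
time_s: 28.48
tcp_pos: [0.5238, 0.1063, 0.1464]
tool_rot: [0.997, 0.072, -0.0, 0.0]
force: [0.3, 0.0, 0.5]
width: 0.0645
grasp_force: 0.0
```

Emit:
send_rows(steps="-0.1 -5 0 0 -0.4; -0.1 -5 0 0 -0.4; 0 -5 0 0 -0.4; 0 -2.5 0 0 -0.4; 0 0 0 0 -0.4")

```text
time_s: 29.1
tcp_pos: [0.4959, 0.2805, 0.1465]
tool_rot: [0.997, 0.075, -0.0, -0.001]
force: [0.0, -0.4, 0.5]
width: 0.064
grasp_force: 0.0
```

```bash
python3 go.py 498.8 286.2 90 8.3; python3 - <<'E'
from h import *
s=snap('top','e.png')
f=lambda x,y:cv2.resize(s['frame'][y-33:y+33,x-33:x+33],(400,400),interpolation=cv2.INTER_CUBIC)
cv2.imwrite('pics/e_c.png',np.hstack([f(309,200),f(461,224)])[:,:,::-1])
E
```

```text
t29.10 tcp [495.9 280.5 146.5] yaw 8.6 width 64.0
roll 0.005 then tx 0.37 ty -0.52 tz 5.65
```

View pics/e_c.png

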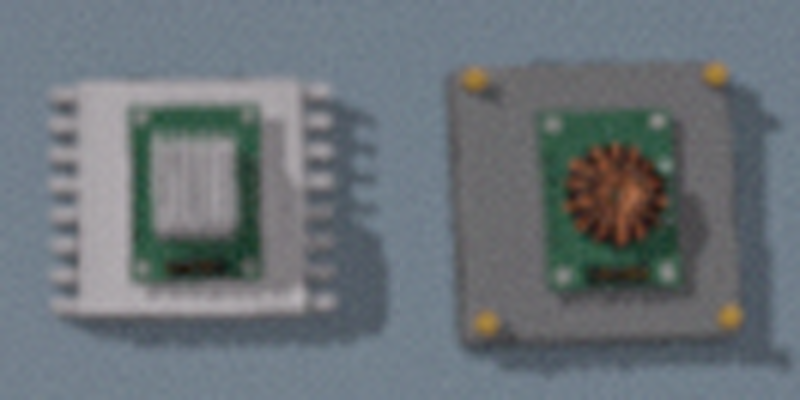

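Top crop: the sink board is centred on the cooler to about 1 mm (board 195,195; block 192,197). The coil board is about 3–4 mm off towards -y on the jig (board 611,200; posts' mean 602,198). I can trim that later. Can board first.

Emit:
send_rows(steps="0.2 -0.3 2 0.005 -0.4; 0.2 -0.2 3 0 -0.4; 0 0 3 0 -0.4; 0 0 1 0 -0.4; 0 0 0 0 -0.4")

```text
time_s: 29.78
tcp_pos: [0.5004, 0.2822, 0.0557]
tool_rot: [0.998, 0.069, -0.001, 0.0]
force: [0.5, -0.3, 0.2]
width: 0.0644
grasp_force: 0.0
```

```bash
python3 go.py 498.8 286.2 23 8.3
```

```text
t29.77 tcp [500.4 282.2  55.7] yaw 7.9 width 64.4
roll -0.006 then tx -0.10 ty -0.42 tz 3.27
```

Emit:
send_rows(steps="-0.1 -0.4 0 -0.006 -0.4; 0 0 1.6 0 -0.4; 0 0 1.2 0 -0.4; 0 0 0.2 0 -0.4; 0 0 0 0 -0.4")

```text
time_s: 30.4
tcp_pos: [0.4989, 0.2872, 0.0264]
tool_rot: [0.997, 0.073, -0.0, 0.0]
force: [0.0, 0.2, 0.4]
width: 0.0645
grasp_force: 0.0
```

```bash
python3 go.py 498.8 286.2 23 8.3
```

```text
t30.40 tcp [498.9 287.2  26.4] yaw 8.4 width 64.5
roll 0.001 then tx -0.03 ty 0.09 tz 0.34
```

Emit:
send_rows(steps="0 0.1 0.3 0 -0.4; 0 0 0 0 -0.4; 0 0 0 0 0.1; 0 0 0 0 0.5; 0 0 0 0 1")

```text
time_s: 31.02
tcp_pos: [0.4994, 0.2863, 0.0238]
tool_rot: [0.997, 0.073, 0.0, -0.0]
force: [-0.2, -0.7, -0.3]
width: 0.0387
grasp_force: 0.0
```

Emit:
send_rows(steps="0 0 0 0 1; 0 0 0 0 1; 0 0 0 0 1; 0 0 -0.3 0 1; 0 0 -0.7 0 1")

```text
time_s: 31.65
tcp_pos: [0.4989, 0.2859, 0.0336]
tool_rot: [0.997, 0.073, -0.001, 0.0]
force: [0.8, 0.2, -1.2]
width: 0.0335
grasp_force: 30.0
```

Emit:
send_rows(steps="0 0 -2 0 1; 0 0 -3 0 1; 0 0 -3 0 1; 0 0 -2.5 0 1; 0 0 0 0 1")

```text
time_s: 32.28
tcp_pos: [0.501, 0.2874, 0.142]
tool_rot: [0.997, 0.073, 0.003, -0.001]
force: [0.2, -0.4, -1.9]
width: 0.034
grasp_force: 30.0
```

```bash
python3 go.py 438.5 -142 130 2
```

```text
t32.27 tcp [501.  287.4 142. ] yaw 8.4 width 34.0
roll 0.111 then tx -7.75 ty 42.70 tz 1.20
```

Emit:
send_rows(steps="0 0 0 0.111 1; -0.5 2.5 0 0 1; -0.9 5 0 0 1; -0.9 5 0 0 1; -0.9 5 0 0 1")

```text
time_s: 32.9
tcp_pos: [0.4724, 0.1085, 0.138]
tool_rot: [1.0, 0.018, -0.001, 0.0]
force: [1.7, -0.1, -0.9]
width: 0.0334
grasp_force: 30.0
```

Emit:
send_rows(steps="-0.9 5 0 0 1; -0.9 5 0 0 1; -0.9 5 0 0 1; -0.9 5 0 0 1; -0.5 3 0 0 1")

```text
time_s: 33.52
tcp_pos: [0.439, -0.1238, 0.1381]
tool_rot: [1.0, 0.016, -0.001, 0.0]
force: [0.5, 1.9, -0.7]
width: 0.0333
grasp_force: 30.0
```

Emit:
send_rows(steps="0 1 1 0 1; 0 0 3 0 1; 0 0 2 0 1; 0 0 0 0 1; 0 0 0 0 1")

```text
time_s: 34.15
tcp_pos: [0.4412, -0.1301, 0.0789]
tool_rot: [1.0, 0.018, 0.0, -0.0]
force: [0.6, -0.7, -1.1]
width: 0.0338
grasp_force: 30.0
```

```bash
python3 go.py 438.5 -142 34 2
```

```text
t34.15 tcp [ 441.2 -130.1   78.9] yaw 2.1 width 33.8
roll 0.001 then tx -0.31 ty 1.18 tz 4.49
```

Emit:
send_rows(steps="-0.2 0.6 0 0 1; -0.1 0.6 1 0 1; 0 0 2 0 1; 0 0 0.8 0 1; 0 0 0 0 1")

```text
time_s: 34.78
tcp_pos: [0.4377, -0.1431, 0.0402]
tool_rot: [1.0, 0.017, -0.001, -0.0]
force: [0.6, 0.6, -1.7]
width: 0.0335
grasp_force: 30.0
```

```bash
python3 go.py 438.5 -142 33.3 2;python3 - <<'E'
from h import *
s=snap('side','f.png')
cv2.imwrite('pics/f_c.png',cv2.resize(s['frame'][170:290,320:480],(800,600))[:,:,::-1])
E
```

```text
t34.77 tcp [ 437.7 -143.1   40.2] yaw 2.0 width 33.5
roll -0.000 then tx 0.08 ty -0.11 tz 0.69
```

View pics/f_c.png

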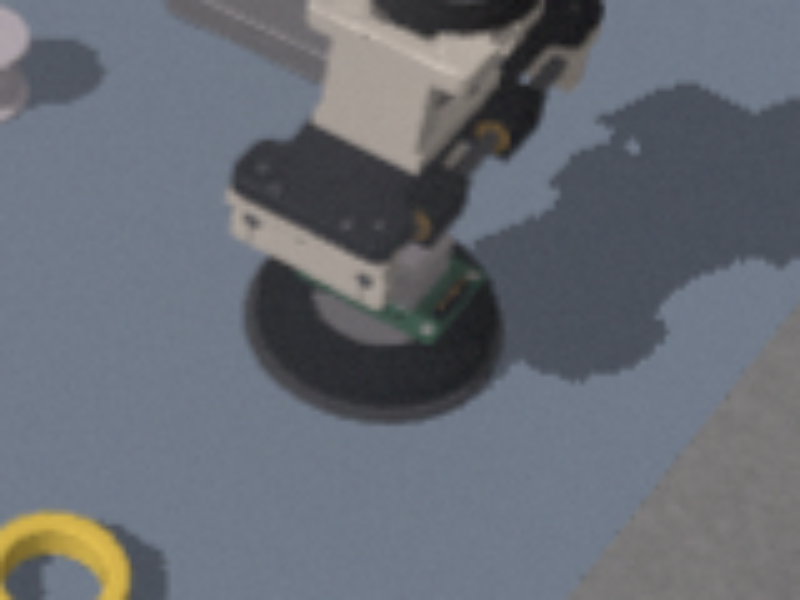

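The can board hangs level (crop ~400,300) just above the stage disc (centre ~375,330). Set it down.

Emit:
send_rows(steps="0.1 -0.1 0.3 0 1; 0 0 0.15 0 1; 0 0 0.1 0 1; 0 0 0 0 1; 0 0 0 0 1")

```text
time_s: 35.45
tcp_pos: [0.4392, -0.1422, 0.0353]
tool_rot: [1.0, 0.017, 0.0, 0.0]
force: [-0.7, 0.2, -1.2]
width: 0.0336
grasp_force: 30.0
```

Emit:
send_rows(steps="0 0 0.1 0 1; 0 0 0.1 0 1; 0 0 0 0 1; 0 0 0 0 1; 0 0 0 0 1")

```text
time_s: 36.08
tcp_pos: [0.4393, -0.1422, 0.0337]
tool_rot: [1.0, 0.017, 0.0, 0.0]
force: [-1.4, 0.4, 6.0]
width: 0.034
grasp_force: 30.0
```

Emit:
send_rows(steps="0 0 0 0 0.15; 0 0 0 0 0; 0 0 0 0 -0.4; 0 0 0 0 -0.4; 0 0 0 0 -0.4")

```text
time_s: 36.7
tcp_pos: [0.4392, -0.1421, 0.0332]
tool_rot: [1.0, 0.017, -0.0, -0.0]
force: [0.9, 0.0, 0.8]
width: 0.0635
grasp_force: 0.0
```

Emit:
send_rows(steps="0 0 -1.5 0 -0.4; 0 0 -3 0 -0.4; 0 0 -4 0 -0.4; 0 0 -4 0 -0.4; 0 -4 0 0 -0.4")

```text
time_s: 37.33
tcp_pos: [0.4408, -0.1049, 0.1622]
tool_rot: [1.0, 0.014, 0.004, 0.002]
force: [-0.5, 0.7, -0.3]
width: 0.0643
grasp_force: 0.0
```

Emit:
send_rows(steps="0 -5 0 0 -0.4; 0 -5 0 0 -0.4; 0 -5 0 0 -0.4; 0 -5 0 0 -0.4; 0 -5 0 0 -0.4")

```text
time_s: 37.95
tcp_pos: [0.4291, 0.1492, 0.1593]
tool_rot: [1.0, 0.017, 0.001, 0.0]
force: [1.0, -0.2, -0.2]
width: 0.0644
grasp_force: 0.0
```

```bash
python3 - <<'E'
from h import *
s=snap('top','g.png')
f=lambda x,y:cv2.resize(s['frame'][y-33:y+33,x-33:x+33],(396,396),interpolation=cv2.INTER_CUBIC)
cv2.imwrite('pics/g_c.png',np.hstack([f(386,289),f(461,224)])[:,:,::-1])
E
```

```text
(no output)
```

View pics/g_c.png

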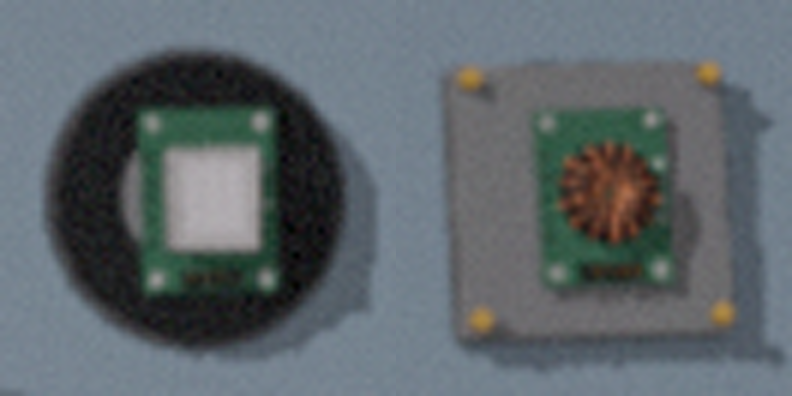

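Left: the can board (screw-hole mean 209,200) sits right of the disc centre (195,200). Right: the coil board (604,196) sits right of the posts' mean (596,196). Both are a few mm off towards -y, so I'll quantify that and trim both.

```bash
python3 - <<'E'
from m import *
s=dict(np.load('pics/g.png.npz'))
P=lambda o,c,z,k=6:(ray(s,np.array(o)+np.array(c)/k-.42,z)[:,:2]*1000).mean(0).round(1)
print('can',P((353,256),[(152,122),(261,122),(157,279),(267,279)],.029),'coil',P((428,191),[(151,123),(256,119),(161,272),(264,270)],.029),'posts',P((428,191),[(75,77),(313,72),(86,320),(327,314)],.03))
h=cv2.cvtColor(s['frame'],cv2.COLOR_RGB2HSV)
print(*[r for r in rects(s,cv2.inRange(h,(0,0,0),(180,255,55)),.018,300) if 60<r[3]<160 and r[1]<950],sep='\n ')
g=green(s,5);print(*rects(s,g,.03),sep='\n')
E
python3 go.py 439.2 -142.1 100 2
```

```text
can [ 437.6 -144.8] coil [ 595.3 -321.8] posts [ 595.3 -318.6]
(array([386., 289.]), 438.7, -142.2, 110.6, 109.9, 45.7)
 (array([197., 257.]), 497.3, 287.5, 108.8, 107.3, -81.9)
 (array([287., 120.]), 841.4, 98.4, 149.8, 80.6, 80.3)
(array([387., 290.]), 433.0, -144.0, 83.4, 56.0, 0.9)
(array([ 39., 281.]), 444.4, 681.2, 199.6, 42.6, 36.3)
(array([461., 223.]), 594.7, -321.5, 68.8, 50.1, 2.6)
(array([308., 199.]), 647.4, 43.5, 64.6, 47.2, 1.2)
(array([269., 115.]), 850.9, 138.5, 64.1, 60.1, -9.0)
t38.00 tcp [428.5 157.2 160.2] yaw 2.4 width 64.2
roll 0.007 then tx 0.02 ty 29.95 tz 6.02
```

All boards are within about 3 mm of their station centres, which is good to the calibration's accuracy, so a regrasp would add more risk than it removes. One last overall look.

```bash
python3 - <<'E'
from h import *
s=snap('side','z.png')
E
```

```text
(no output)
```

View pics/z.png

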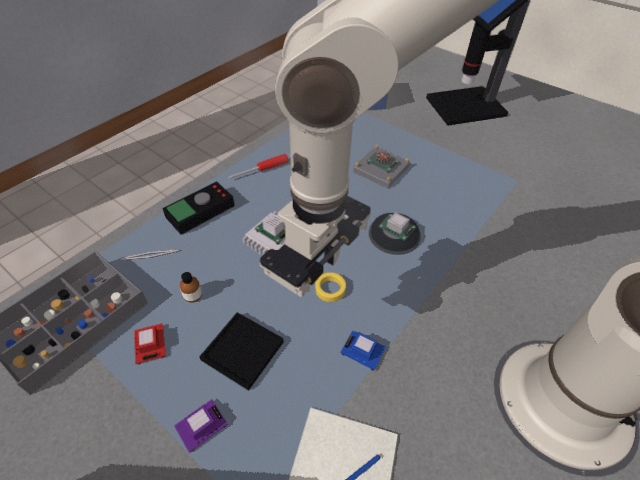

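View pics/g.png

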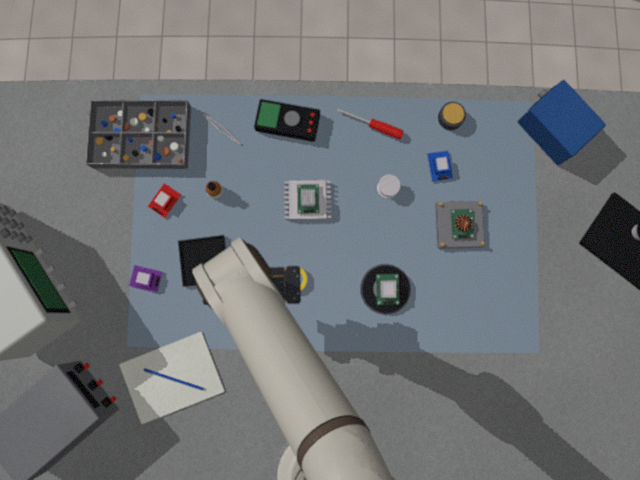

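The tray (242,350 side) is empty. The bottle (190,287 side), tape (331,287 side) and spool (388,186 top) have not moved, and all three boards stand upright on their own stations. Hand in.

Emit:
send_rows(steps="0 0 0 0 -0.4; 0 0 0 0 -0.4; 0 0 0 0 -0.4; 0 0 0 0 -0.4; 0 0 0 0 -0.4")

```text
time_s: 38.67
tcp_pos: [0.4292, 0.1473, 0.1582]
tool_rot: [1.0, 0.017, -0.0, 0.0]
force: [0.0, -0.5, -0.8]
width: 0.0643
grasp_force: 0.0
```

```bash
python3 -c "
from rig import env
print(env.hand_in())"
```

```text
the job is handed in; nothing more can be done
None
```

Handed in at about 39 s: all three boards stand upright on their own stations, each within about 3 mm of centre by the top camera; the tray is empty and the bottle, spool and tape roll look unmoved in the pictures.

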